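# Unlock the maquette turntable and face the bust to the lamp

## Robot

A 6-joint arm with a two-finger parallel gripper is mounted at the origin on the work surface. World frame = base frame: x ahead of the robot, y to its left, z up, the work surface at z = 0. Lengths are in m, angles in degrees, forces in N, time in s.
With the tool pointing down it reaches from about 0.25 to 0.725 m from the base axis. Payload 9.7 kg.
Tool frame: the origin (TCP) lies midway between the tips of the shut fingers; the grasp point (between the pads) lies 19 mm behind it; z points along the fingers, y is the line along which they close (so a half turn about z gives the same grasp; the last joint's range is limited). The gripper opens to 85 mm and grips with 20 to 120 N. Pads are 22 mm wide; open, the fingers measure 114 mm over their backs; the gripper's body (76 mm by 85 mm) begins 54 mm behind the grasp point. The pads swing forward as they close: fully open they stand 13 mm farther back than shut.
Start: joints at [-66.578, 4.979, 10.078, 95.1, 0, 90], TCP at [0.219, -0.505, 0.231] pointing down, gripper open.
Joint ranges: [-179.16, 179.16], [-48.56, 103.87], [-65.8, 70.77], [-126.05, 130.52], [-82.76, 87.17], [-180, 180]. Speed limits (degrees/s): [127.2, 127.2, 147.25, 180, 180, 180].

## Interface

Orientations are given as [roll, pitch, yaw] about the fixed x, y, z axes, in that order (R = Rz(yaw) Ry(pitch) Rx(roll)).
In Python, from workcell import bot gives the robot as it stands. The module is installed in compiled form; this text tells all that it offers.
- The arm moves only by the tool send_rows, never from a script. Its argument "moves" is one flat list of numbers, 7 for each row, row after row: the shift along the world's x, y, z normalised to -1 to 1, where 1 is 0.025 m, then the turn, a rotation vector about the world's x, y, z normalised to -1 to 1, where 1 is 0.15 rad, then the closure, from -1 (fully open) to 1 (shut), so that 0 is half open. A call has 1 to 8 rows; each row shifts and turns the commanded pose from where the row before left it; what a row does not reach is not made up. A row lasts 1/8 s, in which the tool goes at most 62.5 mm and 10.7 degrees, less where a joint would pass 70% of its speed; a pose out of reach is approached as far as the arm can. A call with a number of a shift or a turn outside -1 to 1 is refused whole. A call with a gripper value outside its range is refused whole. The fingers move at their own pace and stop on an object; "squeeze" is the grip in N (left out, the last holds). Time passes only in rows, so rows that do not move let the fingers close. It gives the time, the measured TCP pose, the force, the opening and the grip force at its end, in the units of the state.
- bot.get_obs(): the state, without advancing time (a new reading comes with each control period).
- bot.camera(name): name is "scene" or "side" or "wrist"; returns a dict with "color" (400x640x3 uint8, red, green, blue), "camera_matrix" (3x3 intrinsics, pixels), "R" (3x3) and "t" (3): a world point X has camera coordinates R X + t. Camera axes: x right, y down, z forward; pixel columns grow to the right and rows downward; lengths in m; the calibration is good to about 2 mm. A picture is of the moment at which its call begins. There is no depth.
- bot.job_done(): hands the job in; it is judged then, once.
Trained networks look in the newest picture that a camera, given by its name, has taken for a name from the list of things; names that differ only in an ending like _2 or _b are one class to them, and where a whole thing is asked for, a point or a joint stands for the part that bears it (a point fixed in the world has none). Each returns a list of dicts, best first, with "p" (0 to 1); they miss things now and then, are a little off and sometimes report something else, mostly with a low value. They report only what shows in the picture. A call takes as long as a camera call. They do not tell look-alikes from the thing itself.
- bot.boxes_of(camera, query): "extent" ([left, top, right, bottom] in pixels, round what is visible of it).
- bot.trace(camera, query): "region" (400x640 bool, what is visible of it) and "extent" ([left, top, right, bottom] in pixels, round what is visible of it).
- bot.landmark_of(camera, query): "pixel" ([column, row] in pixels: a listed point, or the origin of a listed thing).
The state is a dict: "time": time; "q": joint angles; "qd": joint speeds; "joint_efforts": joint torques, N m; "ee_pos": TCP position; "tcp_rot": TCP orientation; "wrist_force": force on the tool from outside, world axes, zero at the start; "torque": the same for the moment, N m; "opening": finger opening in m; "grasp_force": force on a finger pad.
Only numpy, scipy, OpenCV 4.12 (cv2) and the standard library are available. Lean on these libraries where they do the work, as an engineer would, in place of code of your own. Each camera call takes 0.05 s, during which the arm holds its last target. There are 200 camera calls.

## Task

Unlock the bust's turntable: draw the steel locking bolt by its upright handle all the way back out of the turntable, then tip the handle over into the side notch at the end of its slot so that the bolt stays parked. Then turn the turntable by the short way until the bust faces the lamp squarely, and leave it there with the bolt still parked. Do not shove or knock over the jars and tools around it.

Things in the scene. Friction and masses are not known exactly. Their poses are not given: they have to be found in the camera images.
- stand: Fixed stand: plywood board 190 x 430 mm, 12 thick, carrying the turntable and, on its -y side, a grey bolt housing (44 mm wide in x, y = -130 to -280 mm, top 60 mm above the table). Origin on the table under the turntable's axis; at yaw 0 x points away from the robot, y left; z up. The bolt slides in the housing along stand y at x = 0, its axis 45 mm above the table.
- notch (a point): Where the bolt's origin is when its handle can tip, within 2.5 mm in y (stand frame 0, -220, 45 mm); axes as the stand's. The housing's top has a 13 mm slot for the handle along y, from y = -165 to -227.5 mm; at its outer end a 15 mm wide notch opens through the cover and wall on the +x side only. Elsewhere the slot keeps the handle upright.
- bolt: Captured loose steel bolt, 0.13 to 0.21 kg: rod 14 mm thick along its y, 80 mm to +y (nose), 45 mm to -y, handle along its z. Origin on the rod's axis under the handle. Starts handle up, origin at stand y = -173 to -181 mm, nose in a bore under the turntable's rim, locking it. A few newtons slide it 39 to 50 mm to stand -y, to the slot's end, where the handle can tip to stand +x.
- bolt_knob (a point): Centre of the knob's top, 66 mm from the rod's axis along bolt z (111 mm above the table while upright). Handle: 10 mm stem, then a black barrel knob 18 mm thick from 36 to 66 mm above the rod's axis. In the notch it falls over by itself once past about 20 degrees, and comes to rest about 83 degrees from upright.
- turntable (a joint): Turntable angle in rad, anticlockwise from above positive, 0 as locked; bust and peg turn with it. Turns freely with a drag of about 0.1 N m (1 N at the peg) and stays where it is left. Disc 240 mm in diameter, top 60 mm above the table.
- bust_hub (a point): On the turntable's axis at the disc's top (60 mm high). Its x is the direction the bust faces, z up. The bust is screwed on: 132 mm wide at the shoulders (under 35 mm above the disc), head up to 76 mm wide (ears 90), top 224 mm above the table; it starts facing stand +x.
- bust_nose (a point): Tip of the bust's nose, 53 mm from the axis along the bust's facing, 169 mm above the table.
- peg_top (a point): Top centre of the turntable's upright steel push peg: 12 mm thick, 78 mm tall, standing on the disc 112 mm from the axis, 120 degrees anticlockwise from the bust's facing; top 138 mm above the table.
- lamp_head (a point): Centre of the lamp's round glowing front, 72 mm in diameter, 195 mm above the table, 225 mm from the turntable's axis. The lamp is fixed and stands 0.65 to 1.35 rad anticlockwise of where the bust faces at the start; its foot (100 mm disc) is 275 mm from the axis, and it is 230 mm tall.
- paint_jar: Loose bystander: jar 48 mm wide, 62 mm tall. Origin: underside centre.
- wax_jar: Loose bystander: jar 56 mm wide, 55 mm tall. Origin: underside centre.
- tape_roll: Loose bystander: roll of tape lying flat, 96 mm across, 25 mm tall. Origin: underside centre.
- mug: Loose bystander: mug 76 mm wide with a handle at its own +y, 85 mm tall. Origin: underside centre.
- sanding_block: Loose bystander: block 70 x 40 x 28 mm. Origin: underside centre.
- palette_knife: Loose bystander: palette knife 190 mm long, lying along its own x.
- thinner_bottle: Loose bystander: bottle 52 mm wide, 110 mm tall. Origin: underside centre.
There are look-alikes about, which are no part of the job. What is shaped like the bolt but blue or green is not meant. What is shaped like the part that bears lamp_head but yellow is not meant.

How it is judged (in metres and radians):
On the way, in this order (a step that is already met when the one before it is completed fails the run):
1. the bolt is drawn fully back and its handle lies tipped over in the side notch (y of bolt in the frame of stand below -0.211 m and angle between bolt's own z axis and vertical above 1.1 rad), for 0.2 s.
2. the bust has been turned to face the lamp (y of lamp_head in the frame of bust_hub between -0.04 and 0.04 m and x of lamp_head in the frame of bust_hub above 0.1 m), for 0.2 s.
At the end, for the whole second after the job is handed in: Bolt parked in the notch: origin at stand y below -211 mm, handle tipped over 63 degrees from upright. Bust faces the lamp: the lamp front's centre lies ahead, within 40 mm (10 degrees) of the bust's facing line. Turntable under 0.03 rad/s, bolt under 0.02 m/s (all of step 1 and all of step 2 and velocity of joint turntable between -0.03 and 0.03 rad/s and linear speed of bolt below 0.02 m/s); the robot touches nothing.
It fails at once if a bystander (jar, tape, mug, block, knife or bottle) is shoved more than 40 mm or knocked over (distance of any of paint_jar, wax_jar, tape_roll, mug, sanding_block, palette_knife, thinner_bottle from where it was at the start of the episode above 0.04 m or angle between any of paint_jar, wax_jar, tape_roll, mug, sanding_block, thinner_bottle's own z axis and vertical above 0.6 rad).
It fails at once if the turntable is turned backwards, the long way round (value of joint turntable below -0.5 rad).
It also fails if it takes over 61 s, if anything falls off the work surface, if the arm or the gripper's body presses on something with over 40 N, if the wrist force passes 120 N, or if a joint passes its speed limit or range.

## Working session

There is one attempt and no reset: what is moved stays moved. The work goes in short steps, Python scripts to look and compute and a tool call to move; the robot and the scene stay as the last step left them, time stands still between calls to the robot, and variables do not carry over. Pictures are saved under pics/ and viewed, at most 10 in all, crops included, and the job is handed in when it is done.

Besides the shell and the picture viewer there is one more tool, called as name(argument=value, ...), one argument or row to a line, values as JSON. send_rows: Moves the arm, as the interface text tells. Its arguments: {"type":"object","properties":{"moves":{"type":"array"},"squeeze":{"type":"number"}},"required":["moves"]}

```bash
mkdir -p pics; cat > h.py <<'E'
from workcell import bot
import numpy as np, cv2
def tri(obs):
    # obs: list of (cam, pixel)
    A=[];b=[]
    for c,p in obs:
        P=c["camera_matrix"]@np.c_[c["R"],c["t"]]
        for k in (0,1):
            r=p[k]*P[2]-P[k]; A.append(r[:3]); b.append(-r[3])
    return np.linalg.lstsq(np.array(A),np.array(b),rcond=None)[0]
def atz(c,p,z):
    d=c["R"].T@np.linalg.solve(c["camera_matrix"],[p[0],p[1],1]); o=-c["R"].T@np.array(c["t"])
    return o+d*(z-o[2])/d[2]
def proj(c,X):
    x=c["camera_matrix"]@(c["R"]@np.array(X)+c["t"]); return x[:2]/x[2]
E
python3 - <<'E'
from h import *
np.set_printoptions(precision=3,suppress=True)
C={n:bot.camera(n) for n in("scene","side")}
for n in C: cv2.imwrite(f"pics/{n}0.png",C[n]["color"][:,:,::-1]); print(n, -C[n]["R"].T@C[n]["t"])
Z=dict(stand=0,notch=.045,bolt=.045,bolt_knob=.111,bust_hub=.06,bust_nose=.169,peg_top=.138,lamp_head=.195,paint_jar=0,wax_jar=0,tape_roll=0,mug=0,sanding_block=0,palette_knife=0,thinner_bottle=0)
for q,z in Z.items():
    for n in C:
        for d in bot.landmark_of(n,q)[:4]:
            print(q,n,round(d["p"],2),np.round(d["pixel"],1),atz(C[n],d["pixel"],z))
E
```

```text
scene [ 1.114 -0.142  1.084]
side [ 0.477 -0.629  0.903]
stand scene 0.77 [355.9 226.7] [0.583 0.121 0.   ]
stand side 0.67 [341.3 213.6] [0.593 0.118 0.   ]
notch scene 0.63 [265.3 237.4] [ 0.575 -0.104  0.045]
notch scene 0.34 [354.8 226.4] [0.604 0.108 0.045]
notch side 0.92 [338.5 270.1] [ 0.562 -0.106  0.045]
bolt scene 0.82 [206.2 181.4] [ 0.382 -0.212  0.045]
bolt scene 0.68 [163.9 219.4] [ 0.463 -0.327  0.045]
bolt scene 0.44 [283.4 229.4] [ 0.566 -0.058  0.045]
bolt scene 0.38 [392.6 172.9] [0.482 0.25  0.045]
bolt side 0.74 [342.9 257.1] [ 0.577 -0.067  0.045]
bolt side 0.71 [256.6 316.2] [ 0.359 -0.22   0.045]
bolt side 0.62 [295.2 373.3] [ 0.447 -0.354  0.045]
bolt_knob scene 0.86 [153.6 208.2] [ 0.469 -0.334  0.111]
bolt_knob scene 0.66 [280.1 219.6] [ 0.575 -0.064  0.111]
bolt_knob side 0.77 [258.6 305.9] [ 0.371 -0.228  0.111]
bolt_knob side 0.74 [343.3 240.4] [ 0.575 -0.061  0.111]
bolt_knob side 0.74 [291.5 360.4] [ 0.443 -0.35   0.111]
bust_hub side 0.74 [337.6 203.3] [0.578 0.108 0.06 ]
bust_nose scene 0.94 [364.2 212.6] [0.638 0.108 0.169]
bust_nose side 0.71 [363
[... 731 characters left out ...]
0.175  0.   ]
tape_roll scene 0.7 [349.5 292. ] [0.742 0.054 0.   ]
tape_roll side 0.65 [394.4 227.1] [0.745 0.059 0.   ]
mug scene 0.92 [434.2 178.2] [0.5   0.367 0.   ]
mug side 0.69 [311.7 156.2] [ 0.514  0.382 -0.   ]
mug side 0.58 [342.5 254.5] [ 0.582 -0.029  0.   ]
sanding_block scene 0.89 [276.2 189.8] [ 0.425 -0.044  0.   ]
sanding_block side 0.63 [286.1 259.8] [ 0.426 -0.039  0.   ]
palette_knife scene 0.97 [214.6 243.8] [ 0.536 -0.224  0.   ]
palette_knife side 0.58 [330.9 323.5] [ 0.535 -0.228  0.   ]
thinner_bottle scene 0.95 [389.  173.9] [0.456 0.256 0.   ]
thinner_bottle scene 0.58 [288.4 295.5] [ 0.712 -0.084  0.   ]
thinner_bottle side 0.73 [295.7 185.1] [0.456 0.245 0.   ]
```

View pics/scene0.png

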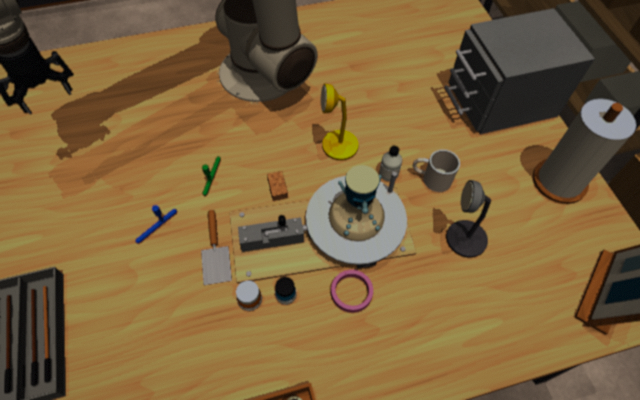

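View pics/side0.png

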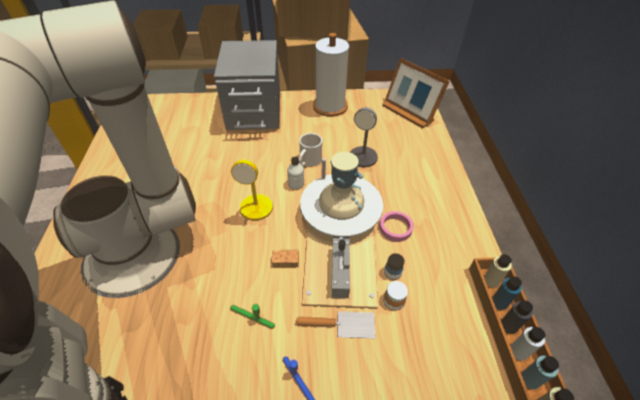

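```bash
python3 - <<'E'
from h import *
a=cv2.imread("pics/scene0.png");b=cv2.imread("pics/side0.png")
f=lambda i,x,y,w,h:cv2.resize(i[y:y+h,x:x+w],(400,300),interpolation=cv2.INTER_CUBIC)
cv2.imwrite("pics/crop.png",np.vstack([np.hstack([f(a,220,170,120,90),f(b,280,210,120,90)]),np.hstack([f(a,400,130,120,90),f(b,320,80,120,90)])]))
E
```

```text
(no output)
```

View pics/crop.png

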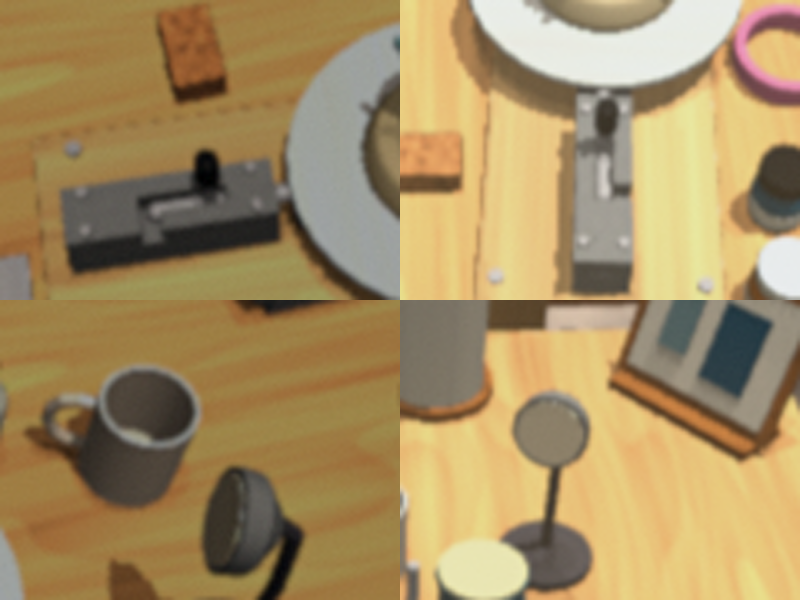

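The real bolt is the steel one with the black knob in the grey housing: scene (283,222), side (343,245). The look-alikes are the green one at scene (210,175) and the blue one at (157,222). The real lamp is the dark one at scene (470,195), side (365,118); the yellow one is at scene (330,98). The crop confirms both choices. Next I'll refine the stand pose.

```bash
cat > fit.py <<'E'
from h import *
from scipy.optimize import least_squares
np.set_printoptions(precision=4,suppress=True)
def run(C,th=None):
    L=[]
    g={'stand':.0,'notch':0,'bolt':0,'bolt_knob':0,'bust_hub':0,'bust_nose':0,'peg_top':0,'lamp_head':0}
    for n in C:
        for q in g:
            for d in bot.landmark_of(n,q): L.append((n,q,np.array(d["pixel"]),d["p"]))
    def pts(p):
        x,y,w,by,lx,ly=p
        c,s=np.cos(w),np.sin(w); f=lambda a,b,z:np.array([x+c*a-s*b,y+s*a+c*b,z])
        return dict(stand=f(0,0,0),notch=f(0,-.22,.045),bolt=f(0,by,.045),bolt_knob=f(0,by,.111),bust_hub=f(0,0,.06),bust_nose=f(.053,0,.169),peg_top=f(-.056,.097,.138),lamp_head=np.array([lx,ly,.195]))
    p=np.array([.585,.113,-.03,-.177,.672,.33])
    for tol in (25,10,7):
        S=[l for l in L if np.linalg.norm(proj(C[l[0]],pts(p)[l[1]])-l[2])<tol]
        p=least_squares(lambda p:np.concatenate([proj(C[l[0]],pts(p)[l[1]])-l[2] for l in S]),p,loss='soft_l1').x
    for l in S: print(l[0],l[1],round(l[3],2),proj(C[l[0]],pts(p)[l[1]])-l[2])
    print(p); P=pts(p); [print(k,v) for k,v in P.items()]
    print("lamp angle rel",np.arctan2(p[5]-p[1],p[4]-p[0])-p[2], np.hypot(p[5]-p[1],p[4]-p[0]))
E
python3 - <<'E'
from fit import *
C={n:bot.camera(n) for n in("scene","side")}
run(C); o=bot.get_obs(); print(o["ee_pos"],o["tcp_rot"],o["q"],o["opening"],o["time"])
E
```

```text
scene stand 0.92 [-0.3921  1.5725]
scene notch 0.69 [-0.6341 -1.5512]
scene bolt 0.45 [0.2204 0.6784]
scene bolt_knob 0.57 [-0.8189  0.5428]
scene bust_nose 0.61 [ 2.7273 -0.1735]
scene peg_top 0.94 [-2.5797 -0.0965]
scene lamp_head 0.57 [-0.3486  1.383 ]
side stand 0.64 [-1.6859 -0.869 ]
side notch 0.88 [0.0112 0.2116]
side bolt 0.47 [-1.5744 -3.6408]
side bolt_knob 0.68 [0.3833 0.1523]
side bust_nose 0.93 [ 0.6955 -0.1856]
side peg_top 0.57 [ 0.2786 -1.1062]
side lamp_head 0.73 [-1.2294 -3.9442]
[ 0.5875  0.1146 -0.0986 -0.177   0.6706  0.3263]
stand [0.5875 0.1146 0.    ]
notch [ 0.5658 -0.1043  0.045 ]
bolt [ 0.57   -0.0616  0.045 ]
bolt_knob [ 0.57   -0.0616  0.111 ]
bust_hub [0.5875 0.1146 0.06  ]
bust_nose [0.6402 0.1094 0.169 ]
peg_top [0.5413 0.2167 0.138 ]
lamp_head [0.6706 0.3263 0.195 ]
lamp angle rel 1.295018501241211 0.2274606083703065
[ 0.2186 -0.5047  0.2313] [179.9978  -0.0001  23.4241] [-66.5777   4.9786  10.0798  95.099    0.0001  89.9981] 0.08565827160296774 2.5
```

send_rows(
  moves=[0.78,0.98,0,0,0,-0.84,-1,0.78,0.98,0,0,0,-0.84,-1,0.78,0.98,0,0,0,-0.84,-1,0.78,0.98,0,0,0,-0.84,-1,0.78,0.98,0,0,0,0,-1,0.78,0.98,0,0,0,0,-1,0.78,0.98,0,0,0,0,-1,0.78,0.98,0,0,0,0,-1],
  squeeze=30,
)

```text
time: 3.5
ee_pos: [0.3752, -0.3079, 0.2314]
tcp_rot: [180.0, -0.0, -5.5]
wrist_force: [-0.4, 0.2, 0.2]
opening: 0.0857
grasp_force: 0.0
```

send_rows(
  moves=[0.78,0.98,0,0,0,0,-1,0.78,0.98,0,0,0,0,-1,0.78,0.98,0,0,0,0,-1,0.78,0.98,0,0,0,0,-1,0.78,0.98,0,0,0,0,-1,0.78,0.98,0,0,0,0,-1,0.78,0.98,0,0,0,0,-1,0.78,0.98,0,0,0,0,-1],
)

```text
time: 4.5
ee_pos: [0.5312, -0.1118, 0.2313]
tcp_rot: [180.0, -0.0, -5.5]
wrist_force: [-0.0, -0.4, 0.1]
opening: 0.0856
grasp_force: 0.0
```

send_rows(
  moves=[0.78,0.98,-0.6,0,0,0,-1,0.78,0.98,-0.6,0,0,0,-1,0,0,0,0,0,0,-1,0,0,0,0,0,0,-1],
)

```text
time: 5.0
ee_pos: [0.5694, -0.0639, 0.2016]
tcp_rot: [180.0, 0.0, -5.4]
wrist_force: [0.3, -0.4, 0.4]
opening: 0.0857
grasp_force: 0.0
```

```bash
python3 - <<'E'
from fit import *
C={n:bot.camera(n) for n in("scene","side","wrist")}
cv2.imwrite("pics/w1.png",C["wrist"]["color"][:,:,::-1])
try: run(C)
except Exception as e: print(e)
o=bot.get_obs(); print(o["ee_pos"],o["tcp_rot"],o["q"],o["opening"],o["time"])
E
```

```text
scene stand 0.69 [0.8938 1.5041]
scene notch 0.94 [ 0.8603 -0.4243]
scene bolt 0.73 [-0.2537  2.2021]
scene bolt_knob 0.61 [-3.2231 -2.4128]
scene bust_nose 0.92 [1.3596 0.5683]
scene peg_top 0.7 [-1.2244  2.4538]
scene lamp_head 0.79 [0. 0.]
side stand 0.83 [-0.1666  0.5533]
side notch 0.81 [ 2.2574 -0.4105]
side bolt 0.49 [-0.2419 -3.2197]
side bolt_knob 0.64 [-2.0558  3.9838]
side bust_hub 0.7 [ 2.4125 -1.7903]
side bust_nose 0.57 [-2.451   1.6658]
side peg_top 0.82 [-1.3126 -1.7546]
wrist stand 0.92 [-0.42    0.0582]
wrist notch 0.94 [ 2.5886 -1.3595]
wrist bolt 0.76 [0.2014 0.4872]
wrist bolt_knob 0.79 [-0.7681  0.3775]
wrist bust_nose 0.88 [0.0736 0.0946]
[ 0.5877  0.1129 -0.0927 -0.177   0.6661  0.3276]
stand [0.5877 0.1129 0.    ]
notch [ 0.5673 -0.1061  0.045 ]
bolt [ 0.5713 -0.0633  0.045 ]
bolt_knob [ 0.5713 -0.0633  0.111 ]
bust_hub [0.5877 0.1129 0.06  ]
bust_nose [0.6404 0.108  0.169 ]
peg_top [0.5409 0.2147 0.138 ]
lamp_head [0.6661 0.3276 0.195 ]
lamp angle rel 1.3132440158848582 0.22854625912187543
[ 0.5696 -0.0637  0.2013] [179.9993  -0.0012  -5.4544] [ -6.3781   7.6533   9.6586  92.0041  -0.0007 179.0763] 0.08538101409918594 6.35
```

View pics/w1.png

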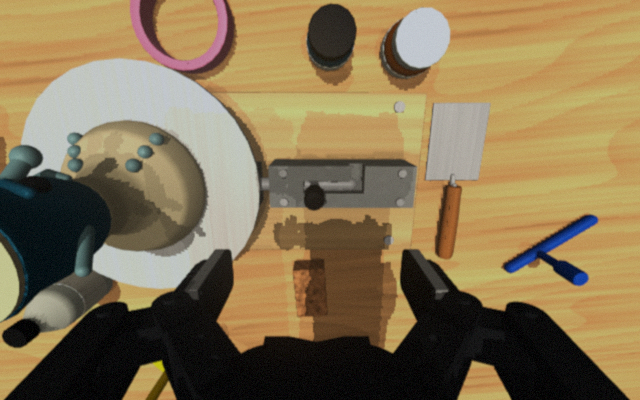

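The wrist view shows the black knob at (315,197) in its slot, with the side notch at (355,170) on the far (+x) side. The fingers straddle the slot direction, so I'll descend and grip.

send_rows(
  moves=[0.07,0,-0.96,0,0,0,-1,0,0,-0.96,0,0,0,-1,0,0,-0.96,0,0,0,-1,0,0,-0.96,0,0,0,-1,0,0,-0.96,0,0,0,-1,0,0,0,0,0,0,1,0,0,0,0,0,0,1,0,0,0,0,0,0,1],
  squeeze=25,
)

```text
time: 7.35
ee_pos: [0.572, -0.0637, 0.0826]
tcp_rot: [180.0, -0.1, -5.5]
wrist_force: [-0.5, 0.2, -0.6]
opening: 0.0316
grasp_force: 0.0
```

send_rows(
  moves=[0,0,0,0,0,0,1,0,0,0,0,0,0,1,0,0,0,0,0,0,1,0,0,0,0,0,0,1],
)

```text
time: 7.85
ee_pos: [0.5719, -0.0637, 0.0823]
tcp_rot: [180.0, -0.1, -5.5]
wrist_force: [0.0, 0.3, 6.0]
opening: 0.017
grasp_force: 25.4
```

send_rows(
  moves=[-0.037,-0.4,0,0,0,0,1,-0.037,-0.4,0,0,0,0,1,-0.037,-0.4,0,0,0,0,1,-0.037,-0.4,0,0,0,0,1,0,0,0,0,0,0,1],
)

```text
time: 8.48
ee_pos: [0.5682, -0.1045, 0.0824]
tcp_rot: [180.0, -0.1, -5.5]
wrist_force: [-1.1, -2.2, 5.0]
opening: 0.0169
grasp_force: 25.5
```

send_rows(
  moves=[-0.01,-0.1,0,0,0,0,1,-0.01,-0.1,0,0,0,0,1,0,0,0,0,0,0,1],
)

```text
time: 8.85
ee_pos: [0.5678, -0.1082, 0.0824]
tcp_rot: [-179.9, -0.1, -5.4]
wrist_force: [0.6, 3.1, 5.9]
opening: 0.0174
grasp_force: 25.5
```

send_rows(
  moves=[-0.007,-0.08,0,0,0,0,1,0,0,0,0,0,0,1],
)

```text
time: 9.1
ee_pos: [0.5678, -0.1088, 0.0825]
tcp_rot: [-179.8, -0.1, -5.4]
wrist_force: [1.1, 10.8, 8.0]
opening: 0.0168
grasp_force: 25.9
```

send_rows(
  moves=[0.01,0.12,0,0,0,0,1,0,0,0,0,0,0,1,0.195,-0.018,-0.01,0,0,0,1,0.195,-0.018,-0.025,0,0,0,1,0,0,0,0,0,0,1],
)

```text
time: 9.72
ee_pos: [0.5773, -0.1086, 0.081]
tcp_rot: [-180.0, -0.0, -5.5]
wrist_force: [-1.4, 1.1, 5.2]
opening: 0.0169
grasp_force: 26.3
```

Tipping freely (low force). Continue.

send_rows(
  moves=[0.38,-0.035,-0.1,0,0,0,1,0.36,-0.033,-0.168,0,0,0,1,0.32,-0.03,-0.225,0,0,0,1,0,0,0,0,0,0,1],
)

```text
time: 10.22
ee_pos: [0.6041, -0.111, 0.0673]
tcp_rot: [-180.0, 0.0, -5.5]
wrist_force: [-0.1, -0.6, 2.0]
opening: 0.0174
grasp_force: 26.0
```

send_rows(
  moves=[0,0,0,0,0,0,-0.2,0,0,0,0,0,0,-0.2,0,0,0,0,0,0,-0.2,0,0,0,0,0,0,-0.2,0,0,1,0,0,0,-0.2,0,0,1,0,0,0,-0.2,0,0,1,0,0,0,-0.2,0,0,1,0,0,0,-0.2],
)

```text
time: 11.22
ee_pos: [0.6034, -0.111, 0.169]
tcp_rot: [180.0, -0.0, -5.5]
wrist_force: [0.3, 0.2, -0.7]
opening: 0.0514
grasp_force: 0.0
```

```bash
python3 - <<'E'
from fit import *
C={n:bot.camera(n) for n in("scene","side","wrist")}
cv2.imwrite("pics/w2.png",C["wrist"]["color"][:,:,::-1])
o=bot.get_obs(); print(o["ee_pos"],o["tcp_rot"],o["q"],o["opening"],o["time"])
E
```

```text
[ 0.6041 -0.1111  0.1693] [179.9882  -0.1416  -5.4552] [-10.4234  12.9233  12.1538  89.0884   0.0005 175.0318] 0.05155719413384249 11.375
```

View pics/w2.png

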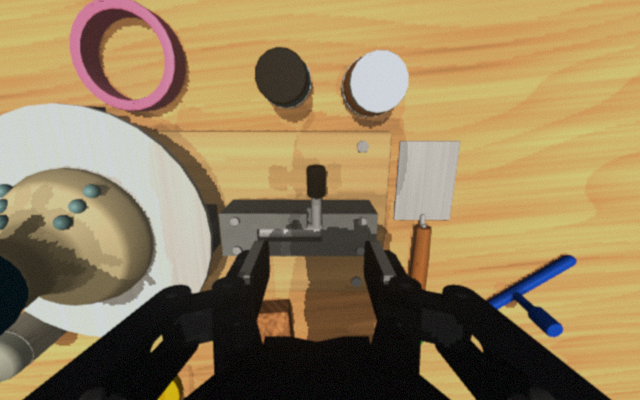

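The wrist view shows the handle lying through the notch, knob at (316,180) pointing +x, so the bolt is parked. Next I'll go over the bust to the peg.

send_rows(
  moves=[0,0,0.85,0,0,0.964,-0.2,0,0,0.85,0,0,0.964,-0.2,0,0,0.85,0,0,0.964,-0.2,0,0,0.85,0,0,0.964,-0.2,0,0,0.85,0,0,0.964,-0.2,-0.18,0.93,0,0,0,0.964,-0.2,-0.18,0.93,0,0,0,0.964,-0.2,-0.18,0.93,0,0,0,0.964,-0.2],
)

```text
time: 12.38
ee_pos: [0.5897, -0.0407, 0.2728]
tcp_rot: [-179.9, 0.0, 61.1]
wrist_force: [0.7, 0.3, 0.4]
opening: 0.0512
grasp_force: 0.0
```

send_rows(
  moves=[-0.18,0.93,0,0,0,0.964,-0.2,-0.18,0.93,0,0,0,0.964,-0.2,-0.18,0.93,0,0,0,0.964,-0.2,-0.18,0.93,0,0,0,0.964,-0.2,-0.18,0.93,0,0,0,0.964,-0.2,-0.18,0.93,0,0,0,0.964,-0.2,-0.18,0.93,0,0,0,0.964,-0.2,-0.18,0.93,0,0,0,0.964,-0.2],
)

```text
time: 13.38
ee_pos: [0.5537, 0.1454, 0.2728]
tcp_rot: [-179.9, -0.0, 127.4]
wrist_force: [0.3, 1.7, -0.1]
opening: 0.051
grasp_force: 0.0
```

send_rows(
  moves=[-0.18,0.93,0,0,0,0.964,-0.2,-0.18,0.93,0,0,0,0.964,-0.2,-0.18,0.93,0,0,0,0.964,-0.2,0,0,0,0,0,0,-0.2,0,0,0,0,0,0,-0.2],
)

```text
time: 14.0
ee_pos: [0.5405, 0.2141, 0.2735]
tcp_rot: [-179.9, -0.0, 151.8]
wrist_force: [0.3, -0.2, -0.6]
opening: 0.0513
grasp_force: 0.0
```

```bash
python3 - <<'E'
from fit import *
C={n:bot.camera(n) for n in("scene","side","wrist")}
cv2.imwrite("pics/w3.png",C["wrist"]["color"][:,:,::-1])
for n in C:
  for q,z in(("peg_top",.138),("lamp_head",.195),("bust_nose",.169),("thinner_bottle",0)):
    for d in bot.landmark_of(n,q)[:2]: print(n,q,round(d["p"],2),d["pixel"],atz(C[n],d["pixel"],z))
o=bot.get_obs(); print(o["ee_pos"],o["tcp_rot"],o["q"],o["opening"],o["time"])
E
```

```text
scene peg_top 0.56 [395.5, 174.4] [0.5447 0.2195 0.138 ]
scene lamp_head 0.78 [467.0, 191.6] [0.6615 0.3298 0.195 ]
scene lamp_head 0.73 [360.4, 214.9] [0.6549 0.0917 0.195 ]
scene bust_nose 0.69 [360.2, 212.2] [0.635  0.1003 0.169 ]
scene thinner_bottle 0.77 [388.8, 174.5] [0.4572 0.2549 0.    ]
scene thinner_bottle 0.25 [399.7, 174.3] [0.4644 0.2832 0.    ]
side peg_top 0.79 [323.8, 155.3] [0.5443 0.2301 0.138 ]
side lamp_head 0.84 [244.3, 173.6] [0.3279 0.1046 0.195 ]
side lamp_head 0.65 [367.1, 119.5] [0.6801 0.3212 0.195 ]
side bust_nose 0.68 [361.9, 174.3] [0.6397 0.1137 0.169 ]
side thinner_bottle 0.41 [338.2, 204.8] [0.5864 0.1542 0.    ]
side thinner_bottle 0.29 [339.2, 272.1] [ 0.5678 -0.085   0.    ]
wrist peg_top 0.91 [319.1, 189.2] [0.5401 0.2164 0.138 ]
wrist peg_top 0.36 [125.1, 178.2] [0.4385 0.0509 0.138 ]
wrist lamp_head 0.84 [498.5, 277.8] [0.6733 0.3248 0.195 ]
wrist lamp_head 0.79 [26.3, 18.7] [0.3262 0.1031 0.195 ]
wrist bust_nose 0.67 [273.4, 325.0] [0.6397 0.1088 0.169 ]
wrist thinner_bottle 0.57 [314.1, 102.9] [0.4601 0.2525 0.    ]
[0.5405 0.2145 0.2743] [-179.9984   -0.0019  151.9609] [ 21.6456  10.7263  21.3211 100.5973   0.0004  49.6847] 0.05139410973461799 14.75
```

View pics/w3.png

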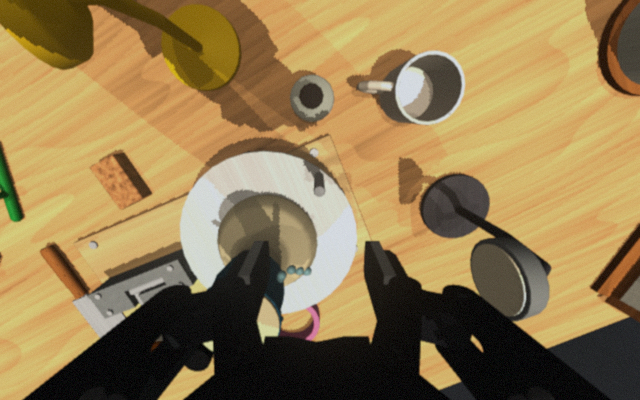

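The wrist view shows the peg top at (319,186), centred between the fingers, and the bottle at (312,98) is clear. Descending.

send_rows(
  moves=[0,0.05,-0.98,0,0,0,-0.2,0,0,-0.98,0,0,0,-0.2,0,0,-0.98,0,0,0,-0.2,0,0,-0.98,0,0,0,-0.2,0,0,-0.98,0,0,0,-0.2,0,0,-0.98,0,0,0,-0.2,0,0,-0.98,0,0,0,-0.2,0,0,0,0,0,0,0.3],
  squeeze=20,
)

```text
time: 15.75
ee_pos: [0.5395, 0.2153, 0.1011]
tcp_rot: [-179.9, -0.1, 152.0]
wrist_force: [0.3, 0.1, -0.1]
opening: 0.0343
grasp_force: 0.0
```

send_rows(
  moves=[0,0,0,0,0,0,1,0,0,0,0,0,0,1,0,0,0,0,0,0,1,0,0,0,0,0,0,1,0,0,0,0,0,0,1],
)

```text
time: 16.38
ee_pos: [0.541, 0.216, 0.1041]
tcp_rot: [179.9, 0.1, 152.0]
wrist_force: [-1.2, 0.8, 5.9]
opening: 0.0116
grasp_force: 22.0
```

send_rows(
  moves=[-0.514,-0.276,0,0,0,0,1,-0.473,-0.34,0,0,0,0,1,-0.425,-0.399,0,0,0,0,1,-0.37,-0.45,0,0,0,0,1,-0.308,-0.495,0,0,0,0,1,0,0,0,0,0,0,1],
)

```text
time: 17.12
ee_pos: [0.4878, 0.1657, 0.1035]
tcp_rot: [180.0, 0.0, 151.9]
wrist_force: [-2.0, 0.0, 7.8]
opening: 0.0114
grasp_force: 22.5
```

send_rows(
  moves=[-0.241,-0.531,0,0,0,0,1,-0.17,-0.558,0,0,0,0,1,-0.096,-0.575,0,0,0,0,1,-0.02,-0.583,0,0,0,0,1,0.055,-0.58,0,0,0,0,1,0,0,0,0,0,0,1],
)

```text
time: 17.88
ee_pos: [0.4767, 0.0946, 0.103]
tcp_rot: [-180.0, 0.0, 151.9]
wrist_force: [-0.0, 0.2, 7.4]
opening: 0.0115
grasp_force: 22.7
```

```bash
python3 - <<'E'
from fit import *
C={n:bot.camera(n) for n in("scene","side")}
cv2.imwrite("pics/s4.png",C["scene"]["color"][:,:,::-1])
for n in C:
  for q,z in(("lamp_head",.195),("bust_nose",.169),("bolt_knob",.05),("stand",0)):
    for d in bot.landmark_of(n,q)[:3]: print(n,q,round(d["p"],2),d["pixel"],atz(C[n],d["pixel"],z))
E
```

```text
scene lamp_head 0.85 [467.6, 191.9] [0.6625 0.3307 0.195 ]
scene lamp_head 0.27 [337.3, 165.5] [0.5226 0.0823 0.195 ]
scene bust_nose 0.96 [380.5, 196.9] [0.6103 0.1552 0.169 ]
scene bolt_knob 0.76 [201.0, 160.1] [ 0.3169 -0.2139  0.05  ]
scene bolt_knob 0.74 [349.9, 294.2] [0.764  0.0441 0.05  ]
scene bolt_knob 0.65 [269.2, 258.2] [ 0.6323 -0.1071  0.05  ]
scene stand 0.88 [354.3, 227.0] [0.583  0.1173 0.    ]
scene stand 0.61 [213.7, 242.9] [ 0.5332 -0.2262  0.    ]
scene stand 0.2 [347.9, 293.5] [0.7442 0.0492 0.    ]
side lamp_head 0.97 [242.1, 173.6] [0.3222 0.1049 0.195 ]
side lamp_head 0.88 [367.0, 119.3] [0.6799 0.3222 0.195 ]
side bust_nose 0.2 [364.9, 119.6] [0.6806 0.3559 0.169 ]
side bolt_knob 0.66 [293.1, 361.4] [ 0.4435 -0.3306  0.05  ]
side bolt_knob 0.63 [256.4, 304.7] [ 0.358  -0.1937  0.05  ]
side bolt_knob 0.59 [300.6, 188.6] [0.4721 0.1815 0.05  ]
side stand 0.74 [343.3, 216.6] [ 0.5976  0.1064 -0.    ]
```

View pics/s4.png

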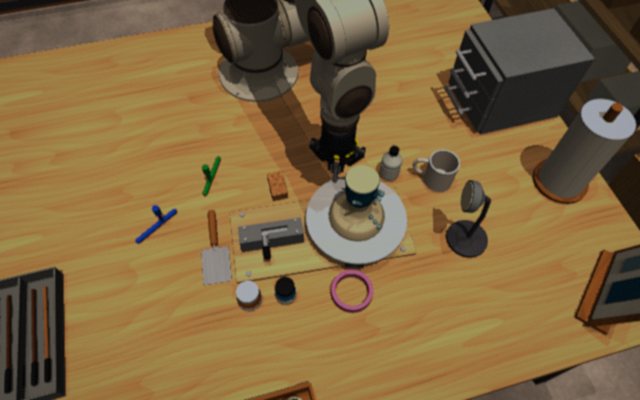

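The scene view shows the bust facing the lamp (nose 380,197; lamp 468,192), the bolt handle still tipped at (266,245), and the bystanders where they were. Release and lift.

send_rows(
  moves=[0,0,0,0,0,0,0,0,0,0,0,0,0,-0.2,0,0,0,0,0,0,-0.2,0,0,0,0,0,0,-0.2,0,0,0.8,0,0,0,-0.2,0,0,1,0,0,0,-0.2,0,0,1,0,0,0,-0.2,0,0,1,0,0,0,-0.2],
)

```text
time: 19.38
ee_pos: [0.4764, 0.0961, 0.1986]
tcp_rot: [-180.0, -0.0, 152.0]
wrist_force: [0.1, 0.2, -0.3]
opening: 0.0508
grasp_force: 0.0
```

send_rows(
  moves=[0,0,1,0,0,0,-0.2,0,0,1,0,0,0,-0.2,0,0,1,0,0,0,-0.2,0,0,1,0,0,0,-0.2,0,0,0,0,0,0,-0.2,0,0,0,0,0,0,-0.2,0,0,0,0,0,0,-0.2],
)

```text
time: 20.25
ee_pos: [0.4762, 0.096, 0.2968]
tcp_rot: [-179.9, -0.1, 152.0]
wrist_force: [-0.1, 0.2, -1.0]
opening: 0.0512
grasp_force: 0.0
```

```bash
python3 - <<'E'
from fit import *
C={n:bot.camera(n) for n in("scene","side","wrist")}
cv2.imwrite("pics/s5.png",np.vstack([C["scene"]["color"][120:300,190:510,::-1],C["wrist"]["color"][::2,::2,::-1]]))
hub=np.array([.5877,.1129])
for n in C:
  for q,z in(("lamp_head",.195),("bust_nose",.169),("peg_top",.138)):
    for d in bot.landmark_of(n,q)[:2]:
      X=atz(C[n],d["pixel"],z)[:2]; v=X-hub; print(n,q,round(d["p"],2),X,np.degrees(np.arctan2(v[1],v[0])),np.hypot(*v))
print(bot.get_obs()["ee_pos"],bot.get_obs()["time"])
E
```

```text
scene lamp_head 0.77 [0.6652 0.3299] 70.35686793451437 0.23042576955556396
scene lamp_head 0.71 [0.8136 0.0194] -22.482446841387095 0.24447960876235164
scene bust_nose 0.79 [0.6065 0.1626] 69.23422023694798 0.053106579049199035
scene peg_top 0.65 [0.4714 0.0985] -172.9529560702428 0.11715457307370956
side lamp_head 0.73 [0.6779 0.3144] 65.87863544902234 0.22075085742837056
side lamp_head 0.73 [0.3214 0.1053] -178.36290279676356 0.26638811239528154
side peg_top 0.84 [0.4812 0.0855] -165.6005150733245 0.10999348532246374
wrist lamp_head 0.7 [0.3254 0.1061] -178.51505085548513 0.262364559647625
wrist lamp_head 0.65 [0.6736 0.3233] 67.78719358294236 0.22727772113585237
wrist bust_nose 0.84 [0.6084 0.1642] 68.04515876025738 0.05531024245716789
wrist peg_top 0.73 [0.4793 0.094 ] -170.12819758346467 0.11007203775070948
[0.4765 0.096  0.2978] 20.85
```

View pics/s5.png

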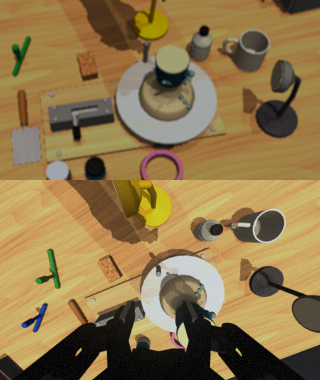

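The bust faces about 69° and the lamp bears about 68–69°, the handle is still tipped, and the gripper is clear. Handing in.

```bash
python3 -c "
from workcell import bot
print(bot.job_done())"
```

```text
the job is handed in; nothing more can be done
None
```

I drew the bolt and parked it in the notch, turned the bust to face the lamp within about 1–2° by my camera measurements, and handed the job in at about 21 s with no bystanders visibly disturbed; no verdict was returned.

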